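# Wedge a tool-handle blank tight in its jig

### The arm

A 6-joint arm with a two-finger parallel gripper is mounted at the origin on the work surface. World frame = base frame: x ahead of the robot, y to its left, z up, the work surface at z = 0. Lengths are in m, angles in rad, forces in N, time in s.
With the tool pointing down it reaches from about 0.325 to 0.9 m from the base axis. Payload 6.1 kg.
Tool frame: the origin (TCP) lies midway between the tips of the shut fingers; the grasp point (between the pads) lies 19 mm behind it; z points along the fingers, y is the line along which they close (so a half turn about z gives the same grasp; the last joint's range is limited). The gripper opens to 87 mm and grips with 3 to 60 N. Pads are 19 mm wide; open, the fingers measure 117 mm over their backs; the gripper's body (75 mm by 190 mm) begins 51 mm behind the grasp point.
Start: joints at [1.016, 0.22, 1.526, -0, 1.395, -0.126], TCP at [0.26, 0.568, 0.223] pointing down, gripper open.
Joint ranges: [-2.98, 2.98], [-0.91, 2.08], [0.09, 2.57], [-1.24, 4.39], [0.2, 2.65], [-2.68, 2.68]. Speed limits (rad/s): [2.57, 2.57, 3.01, 3.14, 3.14, 3.14].

### API

Orientations are given as a unit quaternion [x, y, z, w].
In Python, from station import env gives the robot as it stands.
- The arm moves only by the tool move_arm, never from a script. Its argument "targets" is a list of rows, each a list of 7 numbers: the turn, a rotation vector about the tool's x, y, z in units of 6 degrees (1.0 is 6 degrees), then the shift along the tool's x, y, z in units of 25 mm (1.0 is 25 mm), then the closure, from 0 (fully open) to 1 (shut). A call has 1 to 10 rows; each row is the pose to reach, as a shift and turn from the pose commanded when the call began, along the tool's axes at that moment; what a row does not reach only later rows make up. A row lasts 1/12 s, in which the tool goes at most 41.7 mm and 7.16 degrees, less where a joint would pass 70% of its speed; a pose out of reach is approached as far as the arm can. A call with a gripper value outside its range is refused whole. The fingers move at their own pace and stop on an object; "squeeze" is the grip in N (left out, the last holds). Time passes only in rows, so rows that repeat a pose let the fingers close. It gives the time, the measured TCP pose, the force, the opening and the grip force at its end, in the units of the state.
- env.observe(): the state, without advancing time (a new reading comes with each control period).
- env.snapshot(name): name is "scene" or "top"; returns a dict with "frame" (480x640x3 uint8, red, green, blue), "K" (3x3 intrinsics, pixels), "dist" ([k1, k2, p1, p2, k3] as OpenCV has them; the pictures are not rectified), "R" (3x3) and "t" (3): a world point X has camera coordinates R X + t. Camera axes: x right, y down, z forward; pixel columns grow to the right and rows downward; lengths in m; the calibration is good to about 2 mm. A picture is of the moment at which its call begins. There is no depth.
- env.hand_in(): hands the job in; it is judged then, once.
Trained networks look in a picture, given as the dict that the camera call returned (one of the last four; its "shot" number tells which), for a name from the list of things; names that differ only in an ending like _2 or _b are one class to them, and where a whole thing is asked for, a point or a joint stands for the part that bears it (a point fixed in the world has none). Each returns a list of dicts, best first, with "score" (0 to 1); they miss things now and then, are a little off and sometimes report something else, mostly with a low value. They report only what shows in the picture. A call takes as long as a camera call. They do not tell look-alikes from the thing itself.
- env.search_frame(picture, query): "position" ([x, y, z] in m, in world coordinates, good to about 4 mm: the middle of the surface that is visible of it).
- env.mark_of(picture, query): "position" ([x, y, z] in m, in world coordinates, good to about 4 mm: a listed point, or the origin of a listed thing).
The state is a dict: "time_s": time; "qpos": joint angles; "joint_velocities": joint speeds; "effort": joint torques, N m; "tool_pos": TCP position; "tool_rot": TCP orientation; "force": force on the tool from outside, world axes, zero at the start; "torque": the same for the moment, N m; "finger_gap": finger opening in m; "grip_force": force on a finger pad.
Only numpy, scipy, OpenCV 4.12 (cv2) and the standard library are available. Lean on these libraries where they do the work, as an engineer would, in place of code of your own. Each camera call takes 0.05 s, during which the arm holds its last target. There are 200 camera calls.

### The job

Slide the wooden blank lying in the jig along until its end meets the end stop. Then lay the loose wedge thin end first into the tapering slot beside the blank and tap or press it in with measured force until it locks tight and holds the blank against the fence and the end stop; feel for it, as too much force bruises the wood. Let go, and leave the other things on the bench alone.

Things in the scene. Friction and masses are not known exactly. Their poses are not given: they have to be found in the camera images.
- jig: Grey-painted board fixed on the bench, 290 x 180 x 18 mm (x -150 to 140, y -90 to 90 mm in its frame), carrying a fence, an end stop and a sloping cheek, wooden bars 34 mm high (tops 52 mm above the bench). Origin on the bench. x points along the slot, the way the wedge is driven, to the end stop; y to the fence; z up.
- fence (a point): Middle of the fence's inner face, at jig (25, 60, 35) mm. The face is the plane jig y = 60 mm, from x -60 to 110 mm; the bar behind it is 24 mm thick.
- end_stop (a point): Where the end of the blank meets the end stop, at jig (110, 40, 35) mm. The stop's face is the plane jig x = 110 mm, y 18 to 74 mm.
- slot_mouth (a point): On the board, middle of the slot's mouth, at jig (-60, 8, 18) mm. With the blank home (its side at jig y 20) the slot is about 24 mm wide here and narrows 1 in 8 to 10 mm at jig x 50, where the cheek ends. The cheek (34 mm thick bar, -y side) is set by hand up to 4.2 mm off in y either way, so the wedge jams with its tip somewhere from jig x -20 to 60 mm: find it by feel.
- blank: Loose square bar of pale wood, 165 x 40 x 40 mm, about 0.2 kg, lying on the jig board (top 58 mm above the bench) between fence and cheek, at first 12 to 30 mm short of the end stop and 1 to 3 mm off the fence. Origin at the middle of its underside, x along it towards the end stop, z up.
- blank_end (a point): Middle of the blank's end face that must meet the end stop: 82.5 mm from its origin along x, 20 mm above its underside. When home it lies at jig x = 110, y = 40 mm.
- wedge: Loose dark wooden wedge lying flat on the bench, 120 mm long, 30 mm high, about 70 g, tapering in plan on both sides alike from 28 mm at the butt to 14 mm at the thin end. Origin at the middle of its underside, x towards the thin end, z up. Jammed in the slot, it stays jammed when let go; its origin is at jig y about 9 mm, its x axis turned 0.06 rad anticlockwise from jig x.
- wedge_tip (a point): Middle of the wedge's thin end face, 60 mm from its origin along +x, 15 mm above its underside.
- wedge_butt (a point): Middle of the wedge's thick end face, the one to tap: 60 mm from its origin along -x, 15 mm above its underside. Pressed or tapped with 20 to 25 N until it stops it locks, and squeezes the blank with 0.7 to 1.8 times the press. It can catch early while the blank is still askew: let off and press again three or four times. A squeeze over 50 N bruises the wood.
- glue_bottle: Bystander: white bottle with a green cap, 50 mm across, 130 mm tall. Origin under its middle.
- tin_cup: Bystander: aluminium cup, 70 mm across, 80 mm tall. Origin under its middle.
- spanner: Bystander: steel spanner lying on the bench. Origin under its middle.
Mind the look-alikes: they are no part of the job. Of the things like the wedge, leave any that is pink; of the rest the larger one is meant. What is shaped like the blank but purple is not meant.

How it is judged:
By the outcome, as a careful person would: the job done as asked, in the order asked, and still so for the second after the job is handed in, with the robot touching nothing.
It also fails if it takes over 64 s, if anything falls off the work surface, if the arm or the gripper's body presses on something with over 40 N, if the wrist force passes 120 N, or if a joint passes its speed limit or range.

## Working session

There is one attempt and no reset: what is moved stays moved. The work goes in short steps, Python scripts to look and compute and a tool call to move; the robot and the scene stay as the last step left them, time stands still between calls to the robot, and variables do not carry over. Pictures are saved under pics/ and viewed, at most 10 in all, crops included, and the job is handed in when it is done.

Besides the shell and the picture viewer there is one more tool, called after "Call:" by a JSON object that holds its "api" and its "payload". move_arm: Moves the arm, as the interface text tells. Its arguments: {"type":"object","properties":{"targets":{"type":"array"},"squeeze":{"type":"number"}},"required":["targets"]}

```bash
mkdir -p pics; ls
python3 - <<'E'
from station import env
import cv2
o=env.observe(); print({k:(o[k]) for k in('time_s','tool_pos','tool_rot','force','finger_gap')})
for n in('top','scene'):
    p=env.snapshot(n); cv2.imwrite(f'pics/{n}0.png',p['frame'][:,:,::-1])
    for q in ('jig','fence','end_stop','slot_mouth','blank','blank_end','wedge','wedge_tip','wedge_butt','glue_bottle','tin_cup','spanner'):
        print(n,q,[([round(float(v),4) for v in d['position']],round(float(d['score']),2)) for d in env.mark_of(p,q)[:4]])
E
```

```text
pics
{'time_s': 0.0, 'tool_pos': array([0.25954486, 0.56786474, 0.22142309]), 'tool_rot': array([ 2.12778379e-01,  9.77099986e-01, -9.33994527e-04, -3.27732041e-04]), 'force': array([ 0.53913288,  0.71294572, -0.21754938]), 'finger_gap': 0.08701081661218756}
top jig [([0.5632, -0.0805, 0.0007], 0.57)]
top fence [([0.6138, -0.1187, 0.0318], 0.71)]
top end_stop [([0.5702, -0.2001, 0.0362], 0.56)]
top slot_mouth [([0.5849, -0.023, 0.0197], 0.86), ([0.5655, -0.0776, 0.0042], 0.27)]
top blank [([0.5998, -0.0877, 0.0208], 0.89), ([0.8068, 0.0477, 0.0011], 0.58)]
top blank_end [([0.7463, -0.0147, 0.0206], 0.94), ([0.5834, -0.1693, 0.0382], 0.78), ([0.5663, -0.0796, 0.0002], 0.58), ([0.5708, -0.1976, 0.0354], 0.4)]
top wedge [([0.6266, 0.2297, -0.0001], 0.79), ([0.4995, 0.2566, 0.0032], 0.75), ([0.5045, 0.4098, -0.0003], 0.59)]
top wedge_tip [([0.6705, 0.2205, 0.0095], 0.91), ([0.5126, 0.1922, 0.0181], 0.77), ([0.5409, 0.3557, 0.0174], 0.64), ([0.571, -0.1992, 0.0363], 0.6)]
top wedge_butt [([0.5752, 0.2364, 0.0107], 0.87), ([0.4891, 0.3084, 0.0142], 0.56), ([0.4793, 0.4595, 0.0133], 0.55)]

[... 552 characters left out ...]
, -0.1661, 0.0352], 0.78), ([0.7481, -0.012, 0.0213], 0.59), ([0.3725, -0.2289, -0.0033], 0.54)]
scene wedge [([0.5108, 0.4076, -0.0056], 0.87), ([0.6282, 0.229, -0.0035], 0.85), ([0.5005, 0.2514, 0.0044], 0.65)]
scene wedge_tip [([0.5397, 0.3517, 0.0107], 0.9), ([0.6667, 0.2213, 0.012], 0.86), ([0.5145, 0.1963, 0.0147], 0.76)]
scene wedge_butt [([0.4936, 0.3114, 0.0163], 0.92), ([0.581, 0.2348, 0.0119], 0.89), ([0.4812, 0.4563, 0.0125], 0.72)]
scene glue_bottle [([0.3735, -0.2329, -0.003], 0.69), ([0.4902, 0.3117, 0.0148], 0.2)]
scene tin_cup [([0.3505, 0.246, 0.0048], 0.84), ([0.5731, -0.1982, 0.0322], 0.42), ([0.5999, -0.0906, 0.0188], 0.25)]
scene spanner [([0.5864, -0.3715, 0.0], 0.77)]
```

View pics/top0.png

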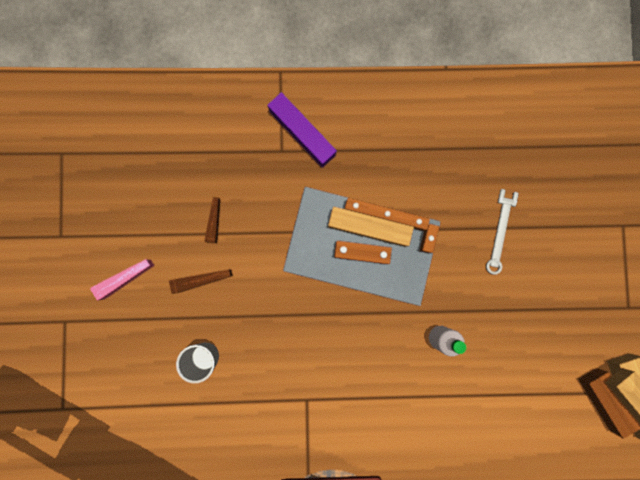

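View pics/scene0.png

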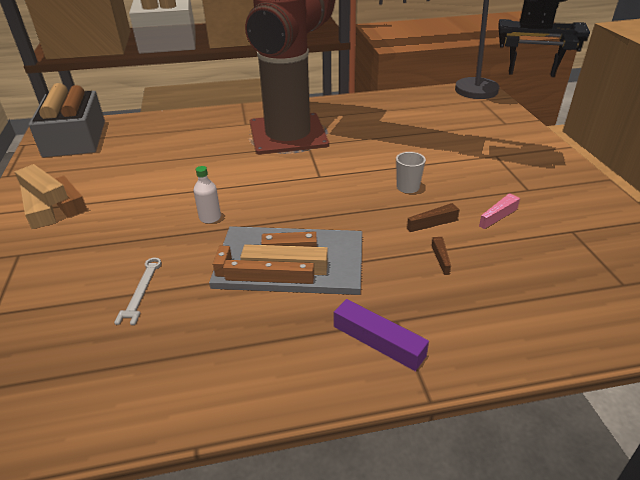

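The real wedge is the larger dark one at top pixel (200,281). The smaller dark one (213,220), the pink one (121,280) and the purple bar (302,130) are decoys. The blank is at (370,226) on the jig, with its gap at the stop near (420,240). I'll refine the poses by fitting silhouettes.

```bash
cat > h.py <<'E'
import numpy as np, cv2
from scipy.optimize import minimize
from scipy.spatial.transform import Rotation as Ro
def proj(p,X):
    return cv2.projectPoints(np.asarray(X,float),cv2.Rodrigues(np.asarray(p['R'],float))[0],np.asarray(p['t'],float),np.asarray(p['K'],float),np.asarray(p['dist'],float))[0][:,0]
def tw(pose,X):
    x,y,a=pose; c,s=np.cos(a),np.sin(a); X=np.asarray(X,float)
    return np.c_[x+c*X[:,0]-s*X[:,1],y+s*X[:,0]+c*X[:,1],X[:,2]]
def prism(xy,z0,z1): return np.array([[*q,z] for z in(z0,z1) for q in xy])
def box(x0,x1,y0,y1,z0,z1): return prism([(x0,y0),(x1,y0),(x1,y1),(x0,y1)],z0,z1)
WEDGE=prism([(-.06,-.014),(-.06,.014),(.06,.007),(.06,-.007)],0,.03)
BLANK=box(-.0825,.0825,-.02,.02,.018,.058)
S=4
def hull(p,P,shape):
    m=np.zeros((shape[0]*S,shape[1]*S),np.uint8)
    h=cv2.convexHull((proj(p,P)*S+S/2).astype(np.float32)).round().astype(np.int32)
    cv2.fillConvexPoly(m,h,1); return cv2.resize(m.astype(np.float32),shape[::-1],interpolation=cv2.INTER_AREA)
def fit(views,P,pose0,pad=12):
    """views: [(pic,mask,ignore)]"""
    pose0=np.array(pose0,float); W=[]
    for p,m,ig in views:
        w=cv2.dilate((hull(p,tw(pose0,P),m.shape)>0).astype(np.uint8),np.ones((2*pad+1,)*2)); W.append(w*(1-ig))
    sc=np.array([.01,.01,.1])
    def cost(d):
        return sum((np.abs(hull(p,tw(pose0+d*sc,P),m.shape)-m)*w).sum() for (p,m,_),w in zip(views,W))
    r=minimize(cost,np.zeros(3),method='Nelder-Mead',options=dict(initial_simplex=[[0,0,0],[.6,0,0],[0,.6,0],[0,0,.6]],xatol=.005,fatol=.5))
    return pose0+r.x*sc, r.fun
E
cat > m.py <<'E'
from station import env
from h import *
V=[env.snapshot('top'),env.snapshot('scene')]
H=[cv2.cvtColor(p['frame'],cv2.COLOR_RGB2HSV).astype(int) for p in V]
Z=np.zeros((480,640),np.uint8)
# sample colours at known points
a=np.radians(-105.1); j0=(0.563,-0.081,a)
for nm,X in(('board',tw(j0,[[-.1,0,.018]])),('blank',[[.6,-.09,.058]]),('wedge',[[.5,.252,.03]]),('cheek',tw(j0,[[0,-.025,.052]])),('bench',[[.5,.15,0]])):
    print(nm,[H[i][tuple(np.round(proj(V[i],X)[0]).astype(int)[::-1])].tolist() for i in(0,1)])
board=[((h[...,1]<70)).astype(np.float32) for h in H]
ig=[]
for p in V:
    g=Z.copy()
    for b in (box(-.08,.11,.015,.064,.018,.058),box(-.06,.11,.06,.084,.018,.052),box(.11,.134,.018,.084,.018,.052),box(-.06,.05,-.045,.004,.018,.052)):
        g|=(hull(p,tw(j0,b),Z.shape)>0).astype(np.uint8)
    ig.append(cv2.dilate(g,np.ones((9,9))))
B=box(-.15,.14,-.09,.09,0,.018)
print('jig both',fit([(V[i],board[i],ig[i]) for i in(0,1)],B,j0),'top',fit([(V[0],board[0],ig[0])],B,j0))
w0=(.5005,.254,np.arctan2(-.116,.0225))
dark=[((h[...,2]<95)).astype(np.float32) for h in H]
print('wedge',[fit([(V[i],dark[i],Z) for i in k],WEDGE,w0,8) for k in((0,1),(0,),(1,))])
for i,h in enumerate(dark): cv2.imwrite(f'pics/mask{i}.png',np.hstack([h*255])); 
bl0=(.600,-.0895,a)
pale=[((h[...,2]>150)&(h[...,0]>12)&(h[...,1]<170)&(h[...,1]>70)).astype(np.float32) for h in H]
print('blank',fit([(V[0],pale[0],Z)],BLANK,bl0,6))
c=np.hstack([cv2.resize(V[0]['frame'][170:320,270:450],None,fx=4,fy=4)])
cv2.imwrite('pics/jig0.png',c[:,:,::-1])
E
python3 m.py
```

```text
board [[86, 13, 154], [30, 2, 131]]
blank [[18, 146, 226], [16, 128, 197]]
wedge [[11, 190, 117], [12, 154, 98]]
cheek [[12, 188, 186], [12, 173, 168]]
bench [[14, 183, 164], [13, 142, 151]]
jig both (array([ 0.56313845, -0.07948901, -1.84120148]), np.float64(302.8125)) top (array([ 0.56278   , -0.07886403, -1.8403376 ]), np.float64(106.875))
wedge [(array([ 0.50362617,  0.25216377, -1.34727203]), np.float64(954.3125)), (array([ 0.5006736 ,  0.25044691, -1.38164642]), np.float64(566.75)), (array([ 0.50703851,  0.25089487, -1.3342385 ]), np.float64(312.5))]
blank (array([ 0.60226105, -0.08899766, -1.83609588]), np.float64(209.3125))[ WARN:0@2.185] global loadsave.cpp:1063 imwrite_ Unsupported depth image for selected encoder is fallbacked to CV_8U.
```

View pics/jig0.png

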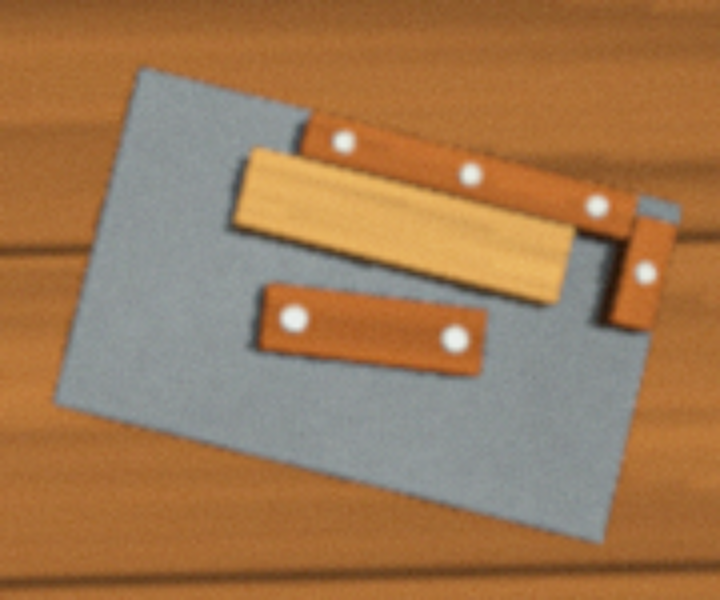

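```bash
cat > m2.py <<'E'
from station import env
from h import *
V=[env.snapshot('top'),env.snapshot('scene')]
H=[cv2.cvtColor(p['frame'],cv2.COLOR_RGB2HSV).astype(int) for p in V]
Z=np.zeros((480,640),np.uint8)
J=np.array([.5630,-.0792,-1.8408])
w0=(.5005,.252,np.arctan2(-.116,.0225))
for th in((125,110),(135,118)):
    dark=[((h[...,2]<t)).astype(np.float32) for h,t in zip(H,th)]
    print('wedge',[fit([(V[i],dark[i],Z) for i in k],WEDGE,w0,5) for k in((0,1),(0,),(1,))])
# height: fit with wedge lifted 10 mm / lowered for comparison of views
    for dz in(-.01,0,.01):
        P=WEDGE.copy(); P[:,2]+=dz; print(dz,fit([(V[i],dark[i],Z) for i in(0,1)],P,w0,5)[1])
# cheek: orange = saturated on grey
or_=((H[0][...,1]>90)).astype(np.float32)
a=np.arctan(1/8); 
cy=-.004-.000 # inner face middle y at x=-5 : 20-17=3
C=prism([(-.055,-.034),(.055,-.034),(.055,0),(-.055,0)],.018,.052)
c0=tw(J,[[-.005,.003,0]])[0]
r,f=fit([(V[0],or_,cv2.dilate((hull(V[0],tw((.6022,-.089,-1.84),BLANK),Z.shape)>0).astype(np.uint8),np.ones((3,3))))],C,(c0[0],c0[1],J[2]+a),6)
R=np.array([[np.cos(J[2]),np.sin(J[2])],[-np.sin(J[2]),np.cos(J[2])]])
print('cheek in jig',R@(r[:2]-J[:2]),r[2]-J[2],f)
print('blank in jig',R@(np.array([.60226,-.0890])-J[:2]),-1.8361-J[2])
E
python3 m2.py
```

```text
wedge [(array([ 0.50172877,  0.25274689, -1.35572812]), np.float64(318.3125)), (array([ 0.50105851,  0.2532196 , -1.35992222]), np.float64(75.5625)), (array([ 0.50532973,  0.25188529, -1.349966  ]), np.float64(143.9375))]
-0.01 339.4375
0 318.3125
0.01 700.5625
wedge [(array([ 0.50183808,  0.25300576, -1.35997998]), np.float64(228.6875)), (array([ 0.50123075,  0.25305377, -1.351991  ]), np.float64(42.625)), (array([ 0.50528048,  0.25183822, -1.35767804]), np.float64(100.75))]
-0.01 304.1875
0 228.6875
0.01 613.125
cheek in jig [-0.00512981  0.00192284] 0.12397149319883427 130.75
blank in jig [-0.00102707  0.04045161] 0.0046999999999999265
```

```bash
cat > g.py <<'E'
import sys
from station import env
from h import *
J=np.array([.5630,-.0792,-1.8408])
def jw(x,y): return tw(J,[[x/1e3,y/1e3,0]])[0][:2]
def rows(x,y,z,yawdeg,o=None):
    o=o or env.observe(); R=Ro.from_quat(o['tool_rot']); a=np.radians(yawdeg)
    T=Ro.from_matrix(np.array([[np.cos(a),np.sin(a),0],[np.sin(a),-np.cos(a),0],[0,0,-1]]))
    d=R.inv().apply(np.array([x,y,z])-o['tool_pos'])/.025
    return np.round(np.r_[np.degrees((R.inv()*T).as_rotvec())/6,d],3).tolist()
def injig(p):
    c,s=np.cos(J[2]),np.sin(J[2]); d=np.asarray(p[:2])-J[:2]
    return np.round(1e3*np.array([c*d[0]+s*d[1],-s*d[0]+c*d[1]]),1)
E
python3 - <<'E'
from g import *
p=jw(-125,39); print(p, rows(*p,.12,74.53), rows(*p,.038,74.53))
E
```

```text
[0.6339289  0.03086858] [0.0, -0.0, 13.484, -22.549, -13.336, 4.101] [0.0, -0.0, 13.484, -22.549, -13.336, 7.381]
```

Call:
{"api": "move_arm", "payload": {"targets": [[0,0,13.48,-22.55,-13.34,2,1],[0,0,13.48,-22.55,-13.34,2,1],[0,0,13.48,-22.55,-13.34,2,1],[0,0,13.48,-22.55,-13.34,2,1],[0,0,13.48,-22.55,-13.34,2,1],[0,0,13.48,-22.55,-13.34,2,1],[0,0,13.48,-22.55,-13.34,2,1],[0,0,13.48,-22.55,-13.34,2,1],[0,0,13.48,-22.55,-13.34,2,1],[0,0,13.48,-22.55,-13.34,2,1]], "squeeze": 20}}

```text
time_s: 2.33
tool_pos: [0.498, 0.2256, 0.191]
tool_rot: [0.746, 0.666, 0.0, 0.0]
force: [-0.4, 0.2, -0.4]
finger_gap: 0.0284
grip_force: 0.0
```

Run:
```python
from g import *
p=jw(-125,39); print(rows(*p,.12,74.53), rows(*p,.038,74.53))
```

```text
[0.006, -0.004, 1.489, -7.119, 6.286, 2.843] [0.006, -0.004, 1.489, -7.12, 6.284, 6.123]
```

Call:
{"api": "move_arm", "payload": {"targets": [[0,0,1.49,-7.1,6.28,2.5,1],[0,0,1.49,-7.1,6.28,2.5,1],[0,0,1.49,-7.1,6.28,2.5,1],[0,0,1.49,-7.1,6.28,2.5,1],[0,0,1.49,-7.1,6.28,2.5,1],[0,0,1.49,-7.1,6.28,2.5,1],[0,0,1.49,-7.1,6.28,2.5,1],[0,0,1.49,-7.1,6.28,2.5,1],[0,0,1.49,-7.1,6.28,2.5,1]]}}

```text
time_s: 3.08
tool_pos: [0.6337, 0.0342, 0.1281]
tool_rot: [0.794, 0.608, -0.0, -0.0]
force: [0.6, -0.0, 0.4]
finger_gap: 0.0002
grip_force: 0.0
```

Run:
```python
from g import *
p=jw(-125,39); print(rows(*p,.12,74.53), rows(*p,.038,74.53),env.observe()['finger_gap'],injig(env.observe()['tool_pos']))
```

```text
[-0.01, -0.003, 0.05, -0.125, 0.044, 0.323] [-0.01, -0.003, 0.05, -0.126, 0.047, 3.603] 0.00020911429600529942 [-128.1   37.9]
```

Call:
{"api": "move_arm", "payload": {"targets": [[0,0,0,-0.1,0.04,2,1],[0,0,0,-0.1,0.04,3.55,1],[0,0,0,-0.1,0.04,3.55,1],[0,0,0,-0.1,0.04,3.55,1],[0,0,0,-0.7,0.04,3.55,1],[0,0,0,-0.9,0.04,3.55,1],[0,0,0,-1.0,0.04,3.55,1],[0,0,0,-1.0,0.04,3.55,1]]}}

```text
time_s: 3.75
tool_pos: [0.6301, 0.0085, 0.0423]
tool_rot: [0.794, 0.607, 0.001, 0.001]
force: [0.4, 0.1, 0.1]
finger_gap: 0.0005
grip_force: 0.0
```

Run:
```python
from g import *
o=env.observe();print(injig(o['tool_pos']),o['tool_pos'])
```

```text
[-102.4   41.3] [0.63007583 0.00849917 0.04229192]
```

Call:
{"api": "move_arm", "payload": {"targets": [[0,0,0,-0.15,-0.12,0.1,1],[0,0,0,-0.3,-0.12,0.1,1],[0,0,0,-0.45,-0.12,0.1,1],[0,0,0,-0.6,-0.12,0.1,1],[0,0,0,-0.75,-0.12,0.1,1],[0,0,0,-0.9,-0.12,0.1,1],[0,0,0,-1.0,-0.12,0.1,1],[0,0,0,-1.1,-0.12,0.1,1]]}}

```text
time_s: 4.42
tool_pos: [0.6185, -0.0164, 0.0372]
tool_rot: [0.794, 0.608, 0.0, -0.0]
force: [0.0, 1.9, 1.9]
finger_gap: 0.0002
grip_force: 1.0
```

Call:
{"api": "move_arm", "payload": {"targets": [[0,0,0,-0.1,0,0,1],[0,0,0,-0.2,0,0,1],[0,0,0,-0.2,0,0,1]]}}

```text
time_s: 4.67
tool_pos: [0.617, -0.0216, 0.037]
tool_rot: [0.794, 0.608, -0.0, 0.0]
force: [-0.2, 0.6, 0.8]
finger_gap: 0.0005
grip_force: 0.0
```

Run:
```python
from g import *
o=env.observe();print(injig(o['tool_pos']),o['tool_pos'])
p=env.snapshot('top'); cv2.imwrite('pics/jig1.png',cv2.resize(p['frame'][170:320,270:450],None,fx=4,fy=4)[:,:,::-1])
```

```text
[-69.9  36.7] [ 0.61697497 -0.02159822  0.03700711]
```

View pics/jig1.png

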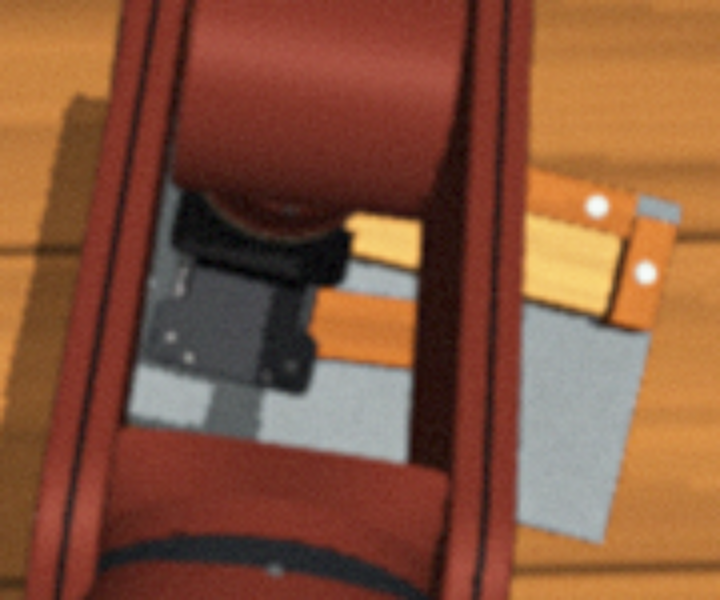

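The blank is sliding along the fence. Its end, near crop pixel (618,270), is a few mm short of the stop, so I'll keep going in small steps until I feel contact.

Call:
{"api": "move_arm", "payload": {"targets": [[0,0,0,-0.06,0,0,1],[0,0,0,-0.12,0,0,1],[0,0,0,-0.12,0,0,1]]}}

```text
time_s: 4.97
tool_pos: [0.6161, -0.0241, 0.0368]
tool_rot: [0.794, 0.608, -0.0, -0.0]
force: [-0.1, 0.2, -0.4]
finger_gap: 0.0008
grip_force: 0.0
```

Call:
{"api": "move_arm", "payload": {"targets": [[0,0,0,-0.03,0,0,1],[0,0,0,-0.06,0,0,1],[0,0,0,-0.06,0,0,1]]}}

```text
time_s: 5.22
tool_pos: [0.6158, -0.0255, 0.0369]
tool_rot: [0.794, 0.608, -0.0, -0.0]
force: [0.6, 0.3, 0.5]
finger_gap: 0.0005
grip_force: 0.1
```

Call:
{"api": "move_arm", "payload": {"targets": [[0,0,0,-0.02,0,0,1],[0,0,0,-0.04,0,0,1],[0,0,0,-0.04,0,0,1]]}}

```text
time_s: 5.47
tool_pos: [0.6157, -0.0262, 0.037]
tool_rot: [0.794, 0.608, 0.0, -0.0]
force: [0.9, 1.8, -0.7]
finger_gap: 0.0005
grip_force: 0.8
```

Call:
{"api": "move_arm", "payload": {"targets": [[0,0,0,-0.03,0,0,1],[0,0,0,-0.06,0,0,1],[0,0,0,-0.06,0,0,1]]}}

```text
time_s: 5.72
tool_pos: [0.6159, -0.0263, 0.0373]
tool_rot: [0.794, 0.608, 0.001, -0.0]
force: [2.9, 7.0, -1.6]
finger_gap: 0.0005
grip_force: 3.5
```

Call:
{"api": "move_arm", "payload": {"targets": [[0,0,0,-0.03,0,0,1],[0,0,0,-0.06,0,0,1],[0,0,0,-0.06,0,0,1]]}}

```text
time_s: 5.97
tool_pos: [0.6159, -0.0264, 0.0375]
tool_rot: [0.794, 0.608, 0.002, -0.001]
force: [2.9, 10.5, -0.3]
finger_gap: 0.0002
grip_force: 6.0
```

Run:
```python
from g import *
o=env.observe();print(injig(o['tool_pos']),o['tool_pos'],o['force'])
```

```text
[-65.  37.] [ 0.61594965 -0.02642078  0.03748264] [ 2.87618075 10.4545818  -0.3015685 ]
```

Call:
{"api": "move_arm", "payload": {"targets": [[0,0,0,0.8,0,0,1],[0,0,0,1.2,0,0,1],[0,0,0,1.2,0,-1.6,0.5],[0,0,0,1.2,0,-3.2,0.5],[0,0,0,1.2,0,-4,0.4],[0,0,0,1.2,0,-4,0.4]]}}

```text
time_s: 6.47
tool_pos: [0.627, -0.0008, 0.1442]
tool_rot: [0.794, 0.608, 0.004, 0.004]
force: [0.7, 0.2, 0.7]
finger_gap: 0.0194
grip_force: 0.0
```

```bash
cat > w.py <<'E'
from g import *
w=np.array([.5015,.253,-1.356]); gp=tw(w,[[-.035,0,0]])[0][:2]
print(gp,rows(*gp,.10,102.3))
E
python3 w.py
python3 - <<'E'
from station import env
from h import *
p=env.snapshot('top'); h=cv2.cvtColor(p['frame'],cv2.COLOR_RGB2HSV).astype(int)
pale=((h[...,2]>150)&(h[...,0]>12)&(h[...,1]<170)&(h[...,1]>70)).astype(np.float32)
cv2.imwrite('pics/jig2.png',cv2.resize(p['frame'][170:320,270:450],None,fx=4,fy=4)[:,:,::-1])
E
```

```text
[0.4940398  0.28719569] [0.106, 0.017, -4.565, 9.738, -8.152, 1.686]
```

Call:
{"api": "move_arm", "payload": {"targets": [[0,0,-4.56,9.74,-8.15,1,0.35],[0,0,-4.56,9.74,-8.15,1,0.35],[0,0,-4.56,9.74,-8.15,1,0.35],[0,0,-4.56,9.74,-8.15,1,0.35],[0,0,-4.56,9.74,-8.15,1,0.35],[0,0,-4.56,9.74,-8.15,1,0.35],[0,0,-4.56,9.74,-8.15,1,0.35],[0,0,-4.56,9.74,-8.15,1,0.35],[0,0,-4.56,9.74,-8.15,1,0.35],[0,0,-4.56,9.74,-8.15,1,0.35]]}}

```text
time_s: 7.35
tool_pos: [0.4878, 0.2886, 0.1104]
tool_rot: [0.626, 0.78, -0.001, -0.0]
force: [-0.2, 0.5, 0.0]
finger_gap: 0.056
grip_force: 0.0
```

```bash
cat >> w.py <<'E'
o=env.observe(); print(o['tool_pos'],o['finger_gap'],rows(*gp,.006,102.3))
p=env.snapshot('top'); cv2.imwrite('pics/wd.png',cv2.resize(p['frame'][170:360,80:320],None,fx=3,fy=3)[:,:,::-1])
E
python3 w.py
```

```text
[0.4940398  0.28719569] [-0.027, 0.011, 0.022, -0.108, 0.234, 0.414]
[0.48777325 0.28859863 0.11036278] 0.056046589445439145 [-0.027, 0.011, 0.022, -0.104, 0.244, 4.174]
```

View pics/jig2.png

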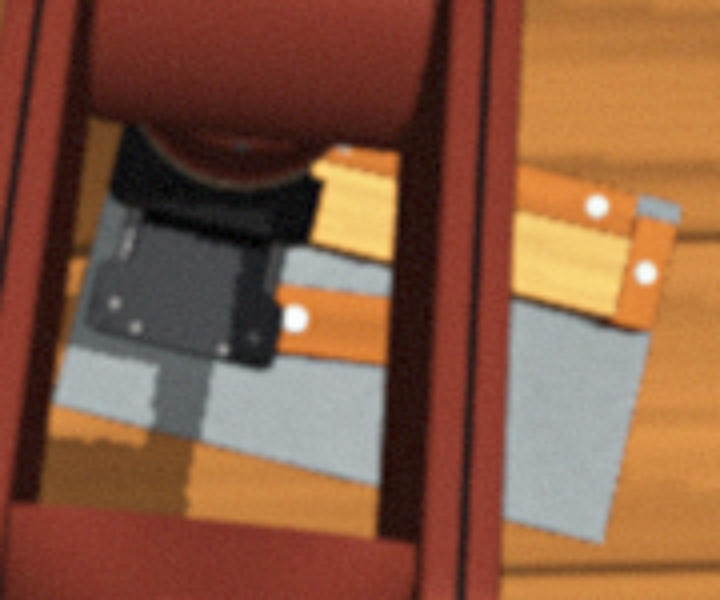

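The blank's end now touches the stop at crop (628,265). Next I'll descend on the wedge.

Call:
{"api": "move_arm", "payload": {"targets": [[0,0,0,-0.1,0.24,1.5,0.35],[0,0,0,-0.1,0.24,3,0.35],[0,0,0,-0.1,0.24,3.6,0.35],[0,0,0,-0.1,0.24,3.9,0.35],[0,0,0,-0.1,0.24,4.1,0.35],[0,0,0,-0.1,0.24,4.1,0.35]]}}

```text
time_s: 7.9
tool_pos: [0.4964, 0.2858, 0.0091]
tool_rot: [0.628, 0.778, -0.0, -0.0]
force: [-0.5, -0.3, 1.1]
finger_gap: 0.0565
grip_force: 0.0
```

Call:
{"api": "move_arm", "payload": {"targets": [[0,0,0,0,0,0,1],[0,0,0,0,0,0,1],[0,0,0,0,0,0,1],[0,0,0,0,0,0,1],[0,0,0,0,0,0,1],[0,0,0,0,0,0,1]], "squeeze": 20}}

```text
time_s: 8.4
tool_pos: [0.4963, 0.287, 0.0102]
tool_rot: [0.628, 0.778, 0.0, 0.0]
force: [0.2, -0.2, 3.2]
finger_gap: 0.0264
grip_force: 20.0
```

Call:
{"api": "move_arm", "payload": {"targets": [[0,0,0,0,0,-1.5,1],[0,0,0,0,0,-3,1],[0,0,0,0,0,-4,1],[0,0,0,0,0,-4,1]]}}

```text
time_s: 8.73
tool_pos: [0.5001, 0.2887, 0.1165]
tool_rot: [0.628, 0.778, 0.005, 0.003]
force: [1.1, 1.0, 0.1]
finger_gap: 0.0266
grip_force: 20.0
```

```bash
cat > s.py <<'E'
from g import *
o=env.observe(); print('jig',injig(o['tool_pos']),o['tool_pos'][2],o['finger_gap'],'F',o['force'])
t,z=float(sys.argv[1]),float(sys.argv[2])
x=t-96; p=jw(x,7.5+(x+60)/16); print(p,rows(*p,z,78.0,o))
E
python3 s.py -85 .1
```

```text
jig [-337.8 -158.8] 0.11652397246958833 0.02663681311959569 F [1.12899014 0.96165053 0.09807192]
[0.6112188  0.09525903] [0.099, -0.041, 4.041, -8.505, 2.696, 0.674]
```

Call:
{"api": "move_arm", "payload": {"targets": [[0,0,4.04,-8.5,2.7,0.5,1],[0,0,4.04,-8.5,2.7,0.5,1],[0,0,4.04,-8.5,2.7,0.5,1],[0,0,4.04,-8.5,2.7,0.5,1],[0,0,4.04,-8.5,2.7,0.5,1],[0,0,4.04,-8.5,2.7,0.5,1],[0,0,4.04,-8.5,2.7,0.5,1],[0,0,4.04,-8.5,2.7,0.5,1]]}}

```text
time_s: 9.4
tool_pos: [0.6065, 0.0929, 0.0961]
tool_rot: [0.778, 0.628, -0.001, -0.001]
force: [0.0, 1.0, -0.6]
finger_gap: 0.0266
grip_force: 20.0
```

```bash
python3 s.py -80 .032
python3 - <<'E'
from g import *
V=[env.snapshot(n) for n in('top','scene')]
a=cv2.resize(V[0]['frame'][170:300,230:430],None,fx=3,fy=3); b=cv2.resize(V[1]['frame'][190:320,200:400],None,fx=3,fy=3)
cv2.imwrite('pics/hov.png',np.vstack([a,b])[:600*2:,:][:, :, ::-1][:780]); cv2.imwrite('pics/hovs.png',b[:,:,::-1])
E
```

```text
jig [-177.5   -4. ] 0.09612130143668657 0.026558348134940922 F [ 0.02566768  0.98345193 -0.6044843 ]
[0.6101863  0.09035682] [-0.018, -0.001, -0.02, -0.068, 0.171, 2.565]
```

Now I'll lower to just above the board and look.

Call:
{"api": "move_arm", "payload": {"targets": [[0,0,0,-0.07,0.17,1.2,1],[0,0,0,-0.07,0.17,2.2,1],[0,0,0,-0.07,0.17,2.5,1],[0,0,0,-0.07,0.17,2.5,1]]}}

```text
time_s: 9.83
tool_pos: [0.6074, 0.0923, 0.0316]
tool_rot: [0.777, 0.63, -0.002, -0.002]
force: [0.3, 0.1, -1.9]
finger_gap: 0.0264
grip_force: 20.0
```

```bash
python3 s.py -80 .032
python3 - <<'E'
from g import *
V=[env.snapshot(n) for n in('top','scene')]
a=cv2.resize(V[0]['frame'][190:290,250:410],None,fx=3,fy=3); b=cv2.resize(V[1]['frame'][210:310,230:390],None,fx=3,fy=3)
cv2.imwrite('pics/low.png',np.vstack([a,b])[:,:,::-1])
E
```

```text
jig [-177.2   -2.9] 0.0315821892694747 0.02635827030191243 F [ 0.27015054  0.1075128  -1.89146598]
[0.6101863  0.09035682] [-0.06, 0.012, 0.018, -0.055, 0.124, -0.017]
```

View pics/low.png

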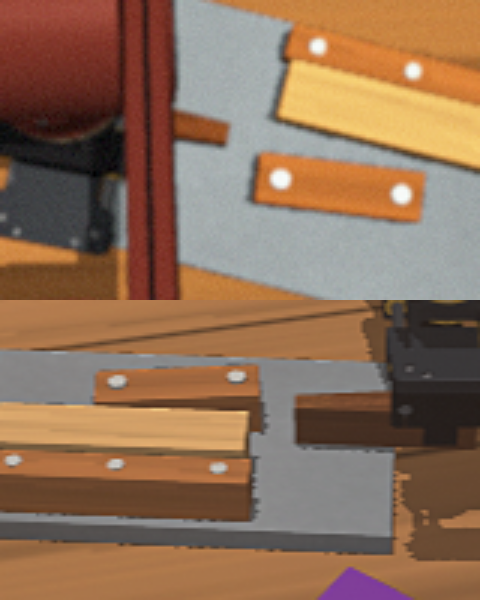

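Run:
```python
from g import *
p=env.snapshot('top')
def back(u,v,z):
    n=cv2.undistortPoints(np.array([[[u,v]]],float),p['K'],np.asarray(p['dist'],float))[0,0]
    R=np.asarray(p['R']);t=np.asarray(p['t']); c=-R.T@t; d=R.T@np.array([*n,1]); return c+d*(z-c[2])/d[2]
for nm,u,v,z in(('tip+',230,123,.051),('tip-',226,144,.051),('cheek',261,153,.052),('blank -',277,118,.058),('blank +',290,60,.058),('cheek end',424,174,.052),('fence corner',284,57,.052)):
    print(nm,injig(back((u+.5)/3-.5+250,(v+.5)/3-.5+190,z)))
o=env.observe();print(injig(o['tool_pos']),o['tool_pos'])
```

```text
tip+ [-83.3   7.6]
tip- [-82.4  -6.5]
cheek [-58.6  -6.6]
blank - [-54.3  17.8]
blank + [-55.3  57.1]
cheek end [49.1  6.6]
fence corner [-59.4  58.9]
[-177.7    1.2] [0.61155204 0.09173916 0.03609987]
```

Call:
{"api": "move_arm", "payload": {"targets": [[0,0,0,0,0.15,0.05,1],[0,0,0,-0.5,0.15,0.05,1],[0,0,0,-1.0,0.15,0.05,1],[0,0,0,-1.4,0.15,0.05,1],[0,0,0,-1.5,0.15,0.05,1],[0,0,0,-1.5,0.15,0.05,1],[0,0,0,-1.5,0.15,0.05,1],[0,0,0,-1.5,0.15,0.05,1]]}}

```text
time_s: 10.65
tool_pos: [0.6067, 0.0534, 0.0334]
tool_rot: [0.777, 0.629, 0.0, -0.0]
force: [0.2, -0.0, -1.4]
finger_gap: 0.0267
grip_force: 20.0
```

```bash
python3 s.py -45 .032
python3 - <<'E'
from g import *
V=[env.snapshot(n) for n in('top','scene')]
a=cv2.resize(V[0]['frame'][190:290,250:410],None,fx=3,fy=3); b=cv2.resize(V[1]['frame'][210:310,230:390],None,fx=3,fy=3)
cv2.imwrite('pics/low2.png',np.vstack([a,b])[:,:,::-1])
E
python3 s.py -45 .032
```

```text
jig [-139.4    6.7] 0.03339099785961408 0.02668888426559803 F [ 0.18797656 -0.02779977 -1.38166595]
[0.60295882 0.05604139] [0.0, -0.002, -0.005, 0.073, -0.168, 0.056]
jig [-139.7    6.6] 0.03330235933739466 0.026158537443998042 F [-0.37371352 -0.39624579 -1.30719103]
[0.60295882 0.05604139] [-0.0, -0.001, 0.001, 0.062, -0.164, 0.052]
```

View pics/low2.png

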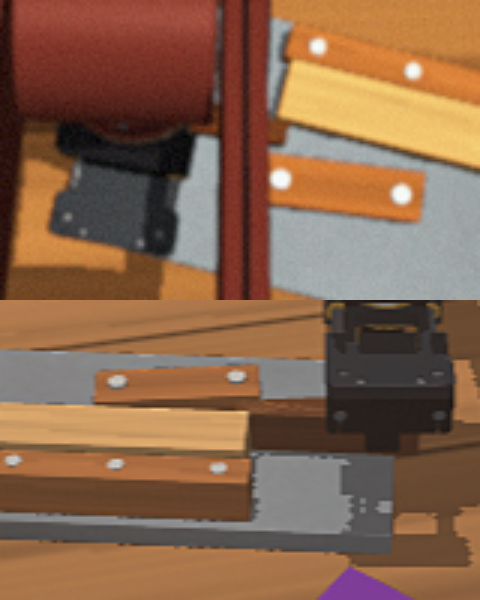

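Call:
{"api": "move_arm", "payload": {"targets": [[0,0,0,-0.3,0,0,1],[0,0,0,-0.6,0,0.05,1],[0,0,0,-0.8,0,0.1,1],[0,0,0,-0.8,0,0.15,1],[0,0,0,-0.8,0,0.18,1],[0,0,0,-0.8,0,0.18,1],[0,0,0,-0.8,0,0.18,1]]}}

```text
time_s: 11.33
tool_pos: [0.6024, 0.0339, 0.0287]
tool_rot: [0.777, 0.629, -0.0, -0.0]
force: [0.2, -0.4, -0.2]
finger_gap: 0.0265
grip_force: 20.0
```

```bash
python3 s.py -25 .028
```

```text
jig [-119.5    7.8] 0.02872282184143677 0.026514511521961787 F [ 0.182197   -0.35321962 -0.15406244]
[0.59882883 0.03643257] [-0.002, -0.001, -0.002, 0.07, -0.162, 0.029]
```

Call:
{"api": "move_arm", "payload": {"targets": [[0,0,0,-0.15,0,0.02,1],[0,0,0,-0.3,0,0.02,1],[0,0,0,-0.4,0,0.02,1],[0,0,0,-0.4,0,0.02,1]]}}

```text
time_s: 11.67
tool_pos: [0.6001, 0.0235, 0.0282]
tool_rot: [0.777, 0.629, -0.0, -0.0]
force: [-0.1, -0.2, -0.3]
finger_gap: 0.026
grip_force: 20.0
```

Call:
{"api": "move_arm", "payload": {"targets": [[0,0,0,0,0,0,0.5],[0,0,0,0,0,0,0.5],[0,0,0,0,0,0,0.5],[0,0,0,0,0,0,0.5],[0,0,0,0,0,-1.5,0.5],[0,0,0,0,0,-2.5,0.5],[0,0,0,1,0,-2.5,1],[0,0,0,2.5,0,-2.5,1],[0,0,0,2.6,0,-2.5,1],[0,0,0,2.6,0,-2.5,1]]}}

```text
time_s: 12.5
tool_pos: [0.6142, 0.0895, 0.0911]
tool_rot: [0.776, 0.63, 0.0, 0.0]
force: [0.1, -1.2, -0.7]
finger_gap: 0.0247
grip_force: 0.0
```

```bash
python3 s.py -25 .028;  python3 - <<'E'
from g import *
V=[env.snapshot(n) for n in('top','scene')]
a=cv2.resize(V[0]['frame'][190:290,250:410],None,fx=3,fy=3); b=cv2.resize(V[1]['frame'][210:310,230:390],None,fx=3,fy=3)
cv2.imwrite('pics/low3.png',np.vstack([a,b])[:,:,::-1])
E
```

```text
jig [-176.3    4.3] 0.09107372601530249 0.02466709717612155 F [ 0.07824972 -1.18988994 -0.65417687]
[0.59882883 0.03643257] [0.006, -0.003, 0.028, -2.205, -0.167, 2.522]
```

View pics/low3.png

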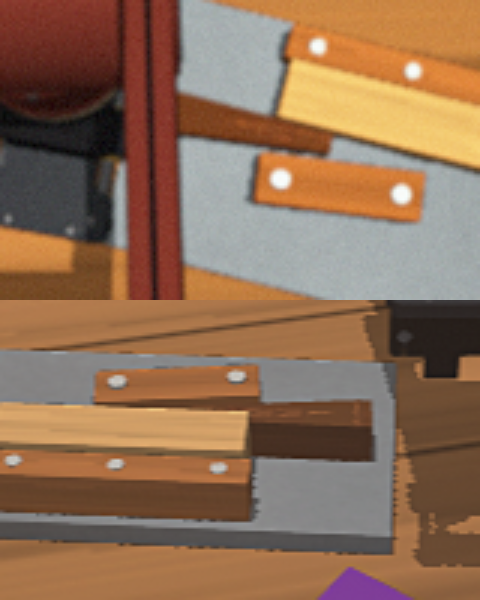

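Call:
{"api": "move_arm", "payload": {"targets": [[0,0,0,0,0.1,1.2,1],[0,0,0,0,0.1,2.2,1],[0,0,0,0,0.1,2.5,1],[0,0,0,0,0.1,2.5,1],[0,0,0,-0.4,0.1,2.5,1],[0,0,0,-0.8,0.1,2.5,1],[0,0,0,-1.0,0.1,2.5,1],[0,0,0,-1.0,0.1,2.5,1]]}}

```text
time_s: 13.27
tool_pos: [0.612, 0.0607, 0.0299]
tool_rot: [0.778, 0.629, 0.001, 0.001]
force: [0.4, -0.2, -0.4]
finger_gap: 0.0005
grip_force: 0.0
```

```bash
python3 s.py -25 .028
```

```text
jig [-148.     9.9] 0.029937754850877126 0.0005391402918114333 F [ 0.42668031 -0.18631825 -0.36189129]
[0.59882883 0.03643257] [0.023, 0.0, -0.019, -1.062, -0.313, 0.077]
```

Call:
{"api": "move_arm", "payload": {"targets": [[0,0,0,0,-0.12,0,1],[0,0,0,-0.1,-0.12,0,1],[0,0,0,-0.2,-0.12,0,1],[0,0,0,-0.35,-0.12,0,1],[0,0,0,-0.5,-0.12,0,1],[0,0,0,-0.6,-0.12,0,1],[0,0,0,-0.7,-0.12,0,1],[0,0,0,-0.7,-0.12,0,1]]}}

```text
time_s: 13.93
tool_pos: [0.6045, 0.0456, 0.0283]
tool_rot: [0.777, 0.629, -0.0, 0.0]
force: [-0.5, 0.6, -0.6]
finger_gap: 0.0002
grip_force: 0.0
```

Call:
{"api": "move_arm", "payload": {"targets": [[0,0,0,-0.1,0,0,1],[0,0,0,-0.2,0,0,1],[0,0,0,-0.3,0,0,1],[0,0,0,-0.3,0,0,1]]}}

```text
time_s: 14.27
tool_pos: [0.6028, 0.0384, 0.0282]
tool_rot: [0.777, 0.629, -0.0, -0.0]
force: [-0.1, -0.0, -0.6]
finger_gap: 0.0005
grip_force: 0.0
```

```bash
python3 s.py -25 .028
```

```text
jig [-123.9    7. ] 0.028225754058622737 0.0005053687439204378 F [-0.07250491 -0.04186891 -0.55706152]
[0.59882883 0.03643257] [-0.003, 0.001, -0.004, -0.11, -0.14, 0.009]
```

Call:
{"api": "move_arm", "payload": {"targets": [[0,0,0,-0.1,0,0,1],[0,0,0,-0.2,0,0,1],[0,0,0,-0.3,0,0,1],[0,0,0,-0.3,0,0,1]]}}

```text
time_s: 14.6
tool_pos: [0.6006, 0.0328, 0.0282]
tool_rot: [0.777, 0.629, 0.0, -0.002]
force: [-2.6, 6.5, 1.7]
finger_gap: 0.0004
grip_force: 3.0
```

Call:
{"api": "move_arm", "payload": {"targets": [[0,0,0,-0.1,0,0,1],[0,0,0,-0.2,0,0,1],[0,0,0,-0.2,0,0,1]]}}

```text
time_s: 14.85
tool_pos: [0.5991, 0.0291, 0.0282]
tool_rot: [0.777, 0.629, 0.0, -0.002]
force: [-4.4, 10.5, 4.7]
finger_gap: 0.0005
grip_force: 4.8
```

```bash
python3 s.py -25 .028
```

```text
jig [-114.     5.9] 0.0282258672781358 0.0005011356164054365 F [-4.38466318 10.52815262  4.69980285]
[0.59882883 0.03643257] [-0.033, -0.034, -0.004, 0.284, -0.072, 0.01]
```

Call:
{"api": "move_arm", "payload": {"targets": [[0,0,0,-0.05,0,0,1],[0,0,0,-0.1,0,0,1],[0,0,0,-0.1,0,0,1]]}}

```text
time_s: 15.1
tool_pos: [0.5984, 0.0274, 0.0282]
tool_rot: [0.777, 0.629, 0.0, -0.003]
force: [-5.4, 12.0, 4.1]
finger_gap: 0.0007
grip_force: 5.8
```

Call:
{"api": "move_arm", "payload": {"targets": [[0,0,0,-0.05,0,0,1],[0,0,0,-0.1,0,0,1],[0,0,0,-0.1,0,0,1]]}}

```text
time_s: 15.35
tool_pos: [0.5977, 0.0255, 0.0282]
tool_rot: [0.777, 0.629, 0.0, -0.003]
force: [-5.0, 15.4, 5.0]
finger_gap: 0.0004
grip_force: 6.8
```

Call:
{"api": "move_arm", "payload": {"targets": [[0,0,0,-0.05,0,0,1],[0,0,0,-0.1,0,0,1],[0,0,0,-0.1,0,0,1]]}}

```text
time_s: 15.6
tool_pos: [0.597, 0.0236, 0.0282]
tool_rot: [0.777, 0.629, 0.001, -0.004]
force: [-6.2, 17.0, 6.6]
finger_gap: 0.0005
grip_force: 7.6
```

Call:
{"api": "move_arm", "payload": {"targets": [[0,0,0,-0.05,0,0,1],[0,0,0,-0.08,0,0,1],[0,0,0,-0.08,0,0,1]]}}

```text
time_s: 15.85
tool_pos: [0.5965, 0.0222, 0.0282]
tool_rot: [0.777, 0.629, 0.001, -0.004]
force: [-6.0, 19.1, 6.4]
finger_gap: 0.0004
grip_force: 8.4
```

```bash
python3 s.py -25 .028
```

```text
jig [-106.6    5.2] 0.028208279591136212 0.00039242588602410945 F [-6.02080483 19.14063399  6.42101692]
[0.59882883 0.03643257] [-0.052, -0.059, -0.001, 0.578, -0.027, 0.012]
```

Call:
{"api": "move_arm", "payload": {"targets": [[0,0,0,0.5,-0.1,0,1],[0,0,0,1.0,-0.1,0,1],[0,0,0,3,-0.1,-0.5,1],[0,0,0,3.5,-0.1,-0.5,1],[0,0,0,3.5,-0.1,-0.5,1]]}}

```text
time_s: 16.27
tool_pos: [0.6161, 0.1075, 0.0423]
tool_rot: [0.776, 0.631, 0.002, 0.001]
force: [-0.8, -0.2, -0.0]
finger_gap: 0.0006
grip_force: 0.0
```

```bash
python3 s.py -25 .028;  python3 - <<'E'
from g import *
V=[env.snapshot(n) for n in('top','scene')]
a=cv2.resize(V[0]['frame'][190:290,250:410],None,fx=3,fy=3); b=cv2.resize(V[1]['frame'][210:310,230:390],None,fx=3,fy=3)
cv2.imwrite('pics/low4.png',np.vstack([a,b])[:,:,::-1])
E
```

```text
jig [-194.1    1.4] 0.042289945056935424 0.0005983915124670509 F [-0.84462708 -0.23135123 -0.00794054]
[0.59882883 0.03643257] [0.033, -0.017, 0.029, -2.925, -0.097, 0.566]
```

View pics/low4.png

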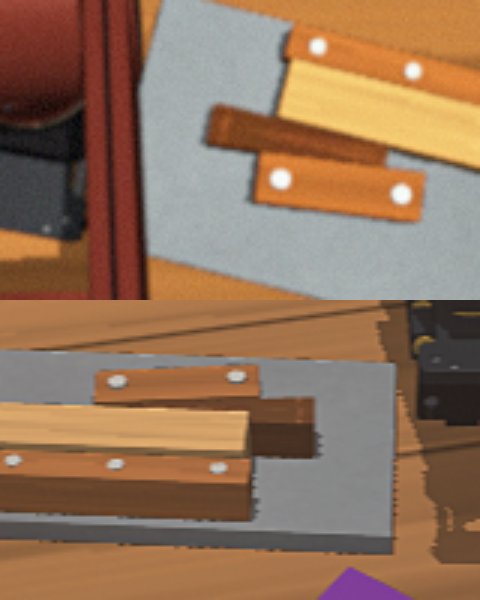

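Call:
{"api": "move_arm", "payload": {"targets": [[0,0,0,-0.5,0,0.55,1],[0,0,0,-1.5,0,0.55,1],[0,0,0,-2.3,0,0.55,1],[0,0,0,-2.8,0,0.55,1],[0,0,0,-3.0,0,0.55,1],[0,0,0,-3.1,0,0.55,1],[0,0,0,-3.1,0,0.55,1]]}}

```text
time_s: 16.95
tool_pos: [0.5982, 0.027, 0.0272]
tool_rot: [0.778, 0.629, 0.0, 0.0]
force: [0.7, -0.3, 0.8]
finger_gap: -0.0001
grip_force: 0.0
```

```bash
python3 s.py -25 .028
```

```text
jig [-111.8    5.6] 0.027230814553555444 -5.2951128342060587e-05 F [ 0.68757185 -0.285182    0.81870536]
[0.59882883 0.03643257] [0.003, -0.001, -0.013, 0.373, -0.056, -0.031]
```

Call:
{"api": "move_arm", "payload": {"targets": [[0,0,0,-0.1,-0.01,0,1],[0,0,0,-0.2,-0.01,0,1],[0,0,0,-0.3,-0.02,0,1],[0,0,0,-0.4,-0.02,0,1],[0,0,0,-0.4,-0.02,0,1]]}}

```text
time_s: 17.37
tool_pos: [0.5963, 0.0211, 0.0273]
tool_rot: [0.777, 0.629, 0.002, -0.001]
force: [3.2, 11.1, -1.4]
finger_gap: 0.0008
grip_force: 5.9
```

```bash
python3 s.py -25 .028
```

```text
jig [-105.6    5.4] 0.027296905573274646 0.0008403111986636578 F [ 3.22700196 11.14353251 -1.37941042]
[0.59882883 0.03643257] [0.01, -0.05, -0.002, 0.62, -0.029, -0.025]
```

Call:
{"api": "move_arm", "payload": {"targets": [[0,0,0,-0.05,0,0,1],[0,0,0,-0.1,0,0,1],[0,0,0,-0.1,0,0,1]]}}

```text
time_s: 17.62
tool_pos: [0.5963, 0.021, 0.0274]
tool_rot: [0.777, 0.629, 0.004, -0.002]
force: [5.9, 20.6, -3.3]
finger_gap: 0.0004
grip_force: 10.1
```

Call:
{"api": "move_arm", "payload": {"targets": [[0,0,0,-0.04,0,0,1],[0,0,0,-0.06,0,0,1],[0,0,0,-0.06,0,0,1]]}}

```text
time_s: 17.87
tool_pos: [0.5963, 0.021, 0.0274]
tool_rot: [0.777, 0.629, 0.005, -0.003]
force: [7.3, 23.4, -3.1]
finger_gap: 0.0004
grip_force: 12.6
```

```bash
python3 s.py -25 .028
```

```text
jig [-105.4    5.4] 0.027423791303496745 0.0004424240301489368 F [ 7.27254607 23.4391283  -3.0525815 ]
[0.59882883 0.03643257] [0.018, -0.098, 0.003, 0.626, -0.029, -0.017]
```

It stalled at about 24 N. I'll let off and press again to the same point a few times.

Call:
{"api": "move_arm", "payload": {"targets": [[0,0,0,0.3,0,0,1],[0,0,0,0.5,0,0,1],[0,0,0,0.5,0,0,1],[0,0,0,0.25,0,0,1],[0,0,0,0.15,0,0,1],[0,0,0,0.08,0,0,1],[0,0,0,0.03,0,0,1],[0,0,0,0,0,0,1],[0,0,0,0,0,0,1]]}}

```text
time_s: 18.62
tool_pos: [0.5961, 0.0209, 0.0272]
tool_rot: [0.778, 0.629, 0.005, -0.003]
force: [8.0, 29.8, -3.5]
finger_gap: 0.0004
grip_force: 15.6
```

Call:
{"api": "move_arm", "payload": {"targets": [[0,0,0,0.3,0,0,1],[0,0,0,0.5,0,0,1],[0,0,0,0.5,0,0,1],[0,0,0,0.25,0,0,1],[0,0,0,0.15,0,0,1],[0,0,0,0.08,0,0,1],[0,0,0,0.03,0,0,1],[0,0,0,0,0,0,1],[0,0,0,0,0,0,1]]}}

```text
time_s: 19.37
tool_pos: [0.5962, 0.0208, 0.0273]
tool_rot: [0.778, 0.629, 0.005, -0.003]
force: [8.8, 31.7, -3.9]
finger_gap: 0.0002
grip_force: 16.4
```

Call:
{"api": "move_arm", "payload": {"targets": [[0,0,0,0.3,0,0,1],[0,0,0,0.5,0,0,1],[0,0,0,0.5,0,0,1],[0,0,0,0.25,0,0,1],[0,0,0,0.15,0,0,1],[0,0,0,0.08,0,0,1],[0,0,0,0.03,0,0,1],[0,0,0,0,0,0,1],[0,0,0,0,0,0,1]]}}

```text
time_s: 20.12
tool_pos: [0.5962, 0.0208, 0.0273]
tool_rot: [0.778, 0.628, 0.006, -0.003]
force: [8.4, 31.9, -3.8]
finger_gap: 0.0005
grip_force: 16.6
```

Those repeats overshot to about 33 N, more than I meant, though the wedge barely moved. I'll back off and check the result.

Call:
{"api": "move_arm", "payload": {"targets": [[0,0,0,0.5,0,0,1],[0,0,0,1,0,0,1],[0,0,0,2.5,0,-0.5,1],[0,0,0,4,0,-2,1],[0,0,0,5,0,-4,1],[0,0,0,6.5,0,-5,1],[0,0,0,8,0,-5,1],[0,0,0,8,0,-5,1],[0,0,0,8,0,-5,1]]}}

```text
time_s: 20.87
tool_pos: [0.6383, 0.2126, 0.1551]
tool_rot: [0.776, 0.63, 0.002, 0.001]
force: [0.1, -0.7, -0.1]
finger_gap: 0.0009
grip_force: 0.0
```

Run:
```python
from g import *
V=[env.snapshot(n) for n in('top','scene')]
p=V[0]; h=cv2.cvtColor(p['frame'],cv2.COLOR_RGB2HSV).astype(int)
pale=((h[...,2]>150)&(h[...,0]>12)&(h[...,1]<170)&(h[...,1]>70)).astype(np.float32)
r,f=fit([(p,pale,np.zeros(pale.shape,np.uint8))],BLANK,(.5945,-.1165,-1.841),6); print('blank jig',injig(r),r[2]-J[2],f)
a=cv2.resize(V[0]['frame'][180:300,260:450],None,fx=3,fy=3); b=cv2.resize(V[1]['frame'][210:300,200:390],None,fx=3,fy=3)
cv2.imwrite('pics/fin.png',np.vstack([a,b])[:600,:,::-1]); print(env.observe()['force'])
```

```text
blank jig [27.2 40.7] -0.006765677515677915 215.75
[-0.23008631  0.01790387 -0.88506774]
```

View pics/fin.png

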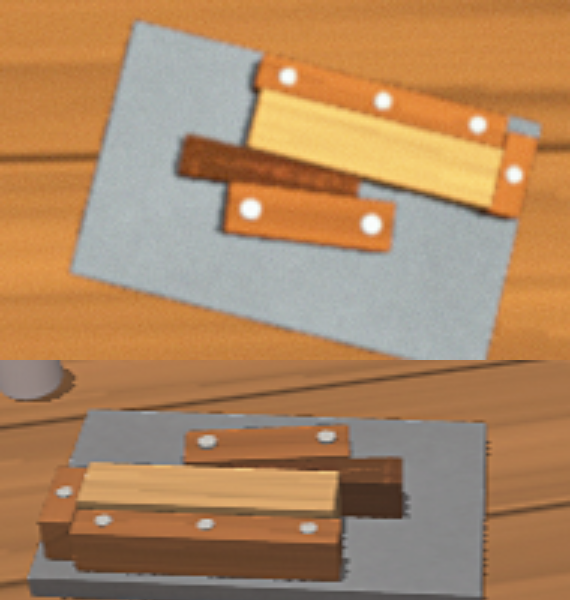

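The blank is at the stop (crop 500,180) and flush with the fence. The wedge sits jammed between blank and cheek at (270,165), and the arm is clear.

```bash
python3 -c "
from station import env
print(env.hand_in())"
```

```text
the job is handed in; nothing more can be done
None
```

I handed the job in with the blank against the end stop and fence and the wedge jammed in the slot, but the last three presses reached about 33 N, above the 20–25 N meant. At 33 N the squeeze could have been 23–59 N, so I can't rule out that the wood is bruised.

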